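# Set out the transfer station on the bench mat

### The job

Set out the transfer station on the round grey mat: stand the reagent bottle on the middle of the square white tile, the small glass beaker midway between the tile and the cork ring to catch drips, the sample vial midway between the cork ring and the white dish, and the rubber stopper midway between the dish and the tile. 'Midway' means halfway along the straight line from centre to centre; everything ends upright, free and still, is never tipped over on the way, and the funnel and the pipette bulb stay where they stand.

Things in the scene. Friction and masses are not known exactly. Their poses are not given: they have to be found in the camera images.
- bench_mat: fixed round grey mat, 374 mm across, 3 mm thick, on the worktop; origin at the centre of its underside. The tile, the cork ring and the dish are fixed on it at the corners of an equilateral triangle of 220 mm sides about its centre; which is at which corner varies, and so do the mat's place and turn
- tile: fixed square white ceramic tile, 80 x 80 x 6 mm, lying on the mat; origin at the centre of its underside (top face 6 mm above the origin, 9 mm above the worktop)
- cork_ring: fixed pressed-cork ring for a round flask, 110 mm across, 29 mm high, hole in the middle, lying on the mat; origin at the centre of its underside
- dish: fixed round white porcelain dish, 80 mm across the rim, 28 mm high, open at the top, on the mat; origin at the centre of its underside
- reagent_bottle: loose glass reagent bottle with a blue screw cap, round, 56 mm in diameter, 125 mm high with the cap, about 0.19 kg, standing; grasp it round the body about 75 mm above its base, high enough that the palm clears the cap (the cap and neck are no place to grip); origin at the centre of its base, z up its axis
- beaker: loose small glass beaker, empty, 72 mm high, body about 48 mm wide, 54 mm over the rim along its x axis and 62 mm along its y axis (spout), about 0.06 kg, standing; grasp it round the body from outside, closing along its x axis, 30 to 55 mm above the base; origin at the centre of its base, z up. It starts turned by up to about 60 degrees
- vial: loose sample vial with a screw cap, round, 22 mm in diameter, 50 mm high, about 18 g, standing; grasp it round the body 20 to 35 mm above its base; origin at the centre of its base, z up its axis
- stopper: loose black tapered rubber stopper standing on its wide end, 36 mm across the base, 30 mm high, slightly narrower at the top, about 20 g; grasp it across the sides, 18 to 25 mm above its base; origin at the centre of its base, z up its axis
- funnel: bystander, to be left alone: loose white plastic funnel standing on its rim, stem up, 70 mm across, 82 mm high; origin at the centre of its underside
- pipette_bulb: bystander, to be left alone: loose red rubber pipette bulb standing on its flat end, 54 mm across, 85 mm high; origin at the centre of its underside

How it is judged:
By the outcome, as a careful person would: the job done as asked, in the order asked, and still so for the second after the job is handed in, with the robot touching nothing.
It also fails if it takes over 109 s, if anything falls off the work surface, if the arm or the gripper's body presses on something with over 40 N, if the wrist force passes 120 N, or if a joint passes its speed limit or range.

### The arm

A 6-joint arm with a two-finger parallel gripper is mounted at the origin on a cart in front of the work surface, level with it; the furniture and walls round the work are solid. World frame = base frame: x ahead of the robot, y to its left, z up, the work surface at z = 0. Lengths are in mm, angles in rad, forces in N, time in s.
With the tool pointing down it reaches from about 275 to 750 mm from the base axis. Payload 10.2 kg.
Tool frame: the origin (TCP) lies midway between the tips of the shut fingers; the grasp point (between the pads) lies 19 mm behind it; z points along the fingers, y is the line along which they close (so a half turn about z gives the same grasp; the last joint's range is limited). The gripper opens to 85 mm and grips with 20 to 120 N. Pads are 22 mm wide; open, the fingers measure 114 mm over their backs; the gripper's body (76 mm by 85 mm) begins 54 mm behind the grasp point. The pads swing forward as they close: fully open they stand 13 mm farther back than shut.
Start: joints at [0.958, 0.313, 1.498, -0, 1.331, -0.223], TCP at [199.515, 485.618, 231.294] pointing down, gripper open.
Joint ranges: [-2.94, 2.94], [-0.97, 2.17], [0.19, 2.56], [-1.23, 4.37], [0.02, 3.11], [-2.88, 2.88]. Speed limits (rad/s): [2.39, 2.39, 3.01, 3.14, 3.14, 3.14].

### API

Orientations are given as a unit quaternion [w, x, y, z].
In Python, from rig import sense, capture, finish_job, find_in, place_of gives the robot as it stands. The module is installed in compiled form; this text tells all that it offers.
- The arm moves only by the shell command python3 -m jog 'ROWS' [FORCE]. ROWS is JSON, a list of rows, each an object of numbers: "tx", "ty", "tz": the shift along the tool's x, y, z in mm; "ax", "ay", "az": the turn, a rotation vector about the tool's x, y, z in rad; "jaw": the closure, from -1 (fully open) to 1 (shut), so that 0 is half open. In form: [{"tx": .., "ty": .., "tz": .., "ax": .., "ay": .., "az": .., "jaw": ..}, ...]. A call has 1 to 5 rows; each row shifts and turns the commanded pose from where the row before left it, along the tool's axes as they then stand; what a row does not reach is not made up. A row lasts 1/8 s, in which the tool goes at most 62.5 mm and 10.7 degrees, less where a joint would pass 70% of its speed; a pose out of reach is approached as far as the arm can. A call with a gripper value outside its range is refused whole. The fingers move at their own pace and stop on an object; FORCE is the grip in N (left out, the last holds). Time passes only in rows, so rows that do not move let the fingers close. It gives the time, the measured TCP pose, the force, the opening and the grip force at its end, in the units of the state.
- sense(): the state, without advancing time (a new reading comes with each control period).
- capture(name): name is "scene" or "top" or "wrist"; returns a dict with "color" (420x560x3 uint8, red, green, blue), "depth" (420x560 float32, mm along the optical axis (not along the pixel's ray), 0 where there is no reading), "fx", "fy", "cx", "cy" (pixels), "camera_from_world" (4x4, takes a point from world to camera coordinates); the wrist camera has in their place "mount" (4x4, takes a point from camera to tool coordinates, whose origin is the TCP and whose axes are the flange's). Camera axes: x right, y up, looking along -z (the intrinsics and any distortion apply to the point x, -y, -z); pixel columns grow to the right and rows downward; lengths in mm; the calibration is good to about 2 mm. A picture is of the moment at which its call begins: read the wrist's pose just before it.
- finish_job(): hands the job in; it is judged then, once.
Trained networks look in the newest picture that a camera, given by its name, has taken for a name from the list of things; names that differ only in an ending like _2 or _b are one class to them, and where a whole thing is asked for, a point or a joint stands for the part that bears it (a point fixed in the world has none). Each returns a list of dicts, best first, with "conf" (0 to 1); they miss things now and then, are a little off and sometimes report something else, mostly with a low value. They report only what shows in the picture. A call takes as long as a camera call.
- find_in(query, camera): "centre" ([column, row] in pixels, amid what is visible of it).
- place_of(query, camera): "centre" ([column, row] in pixels: a listed point, or the origin of a listed thing).
The state is a dict: "time_s": time; "joints": joint angles; "dq": joint speeds; "tau": joint torques, N m; "eef_pos": TCP position; "ee_rot": TCP orientation; "force": force on the tool from outside, world axes, zero at the start; "wrist_torque": the same for the moment, N m; "grip_width": opening from 0.0 (shut) to 1.0 (fully open); "grip_force": force on a finger pad.
Only numpy, scipy, OpenCV 4.12 (cv2) and the standard library are available. Lean on these libraries where they do the work, as an engineer would, in place of code of your own. Each camera call takes 0.05 s, during which the arm holds its last target. There are 200 camera calls.

## Working session

There is one attempt and no reset: what is moved stays moved. The work goes in short steps, Python scripts to look and compute and a shell command to move; the robot and the scene stay as the last step left them, time stands still between calls to the robot, and variables do not carry over. Pictures are saved under pics/ and viewed, at most 14 in all, crops included, and the job is handed in when it is done.

```bash
mkdir -p pics; cat > h.py <<'E'
import numpy as np, cv2
from rig import sense, capture, finish_job, find_in, place_of
from scipy.spatial.transform import Rotation as R
def Rq(q): return R.from_quat([q[1],q[2],q[3],q[0]])
def cam_world(c, st=None):
    if "camera_from_world" in c: return np.linalg.inv(np.array(c["camera_from_world"]))
    T=np.eye(4); T[:3,:3]=Rq(st["ee_rot"]).as_matrix(); T[:3,3]=st["eef_pos"]
    return T@np.array(c["mount"])
def ray(c,uv,W):
    d=np.array([(uv[0]-c["cx"])/c["fx"],-(uv[1]-c["cy"])/c["fy"],-1.])
    return W[:3,3], W[:3,:3]@d
def onz(c,uv,W,z):
    o,d=ray(c,uv,W); return o+d*(z-o[2])/d[2]
def cloud(c,W):
    v,u=np.mgrid[:420,:560]; D=c["depth"].astype(float)
    P=np.stack([(u-c["cx"])/c["fx"]*D,-(v-c["cy"])/c["fy"]*D,-D],-1)
    return P@W[:3,:3].T+W[:3,3], D>0
def save(c,n): cv2.imwrite(f"pics/{n}.png",c["color"][...,::-1])
NAMES="bench_mat tile cork_ring dish reagent_bottle beaker vial stopper funnel pipette_bulb".split()
E
python3 - <<'E'
from h import *
np.set_printoptions(precision=1,suppress=True)
Z=dict(tile=3,cork_ring=3,dish=3)
for cam in("top","scene"):
    c=capture(cam); save(c,cam+"0"); W=cam_world(c); print(cam,W[:3,3],c.keys(),c.get("dist"))
    for n in NAMES:
        r=place_of(n,cam)
        print(n,[(np.round(x["conf"],2),np.round(x["centre"]),onz(c,x["centre"],W,Z.get(n,0))[:2]) for x in r[:2]])
s=sense();print(s["time_s"],s["eef_pos"],s["ee_rot"],Rq(s["ee_rot"]).as_matrix())
E
```

```text
top [ 503.9  -12.3 1369.8] dict_keys(['color', 'depth', 'fx', 'fy', 'cx', 'cy', 'camera_from_world']) None
bench_mat [(np.float64(0.76), array([292., 209.]), array([579.8, -29.3]))]
tile [(np.float64(0.71), array([254., 195.]), array([628. ,  90.8]))]
cork_ring [(np.float64(0.69), array([318., 181.]), array([ 667.1, -115.1]))]
dish [(np.float64(0.7), array([300., 248.]), array([456.7, -53.9]))]
reagent_bottle [(np.float64(0.76), array([154., 224.]), array([541.8, 409.1]))]
beaker [(np.float64(0.74), array([196., 249.]), array([458.5, 278. ])), (np.float64(0.21), array([255., 195.]), array([628.5,  87.2]))]
vial [(np.float64(0.58), array([375., 248.]), array([ 450.9, -289.1]))]
stopper [(np.float64(0.46), array([407., 228.]), array([ 512.7, -394.7]))]
funnel [(np.float64(0.67), array([190., 201.]), array([614.1, 295.7]))]
pipette_bulb []
scene [-327.1 -718.8  598.3] dict_keys(['color', 'depth', 'fx', 'fy', 'cx', 'cy', 'camera_from_world']) None
bench_mat [(np.float64(0.6), array([302., 222.]), array([581.8, -32.6]))]
tile [(np.float64(0.54), array([281., 204.]), array([635.8,  95.5]))]
cork_ring [(np.float64(0.71), array([343., 218.]), array([ 670.4, -121.1]))]
dish [(np.float64(0.67), array([282., 239.]), array([461. , -54.3]))]
reagent_bottle [(np.float64(0.7), array([199., 190.]), array([556.8, 412.7]))]
beaker [(np.float64(0.78), array([202., 209.]), array([459.3, 280.2]))]
vial [(np.float64(0.59), array([349., 270.]), array([ 447.6, -280.1]))]
stopper [(np.float64(0.72), array([409., 276.]), array([ 511.2, -406.8]))]
funnel [(np.float64(0.69), array([229., 191.]), array([617.8, 317.6]))]
pipette_bulb [(np.float64(0.83), array([385., 242.]), array([ 622. , -287.2]))]
1.1 [199.5 485.6 231.3] [0.  0.2 1.  0. ] [[-0.9  0.4  0. ]
 [ 0.4  0.9  0. ]
 [-0.   0.  -1. ]]
```

View pics/top0.png

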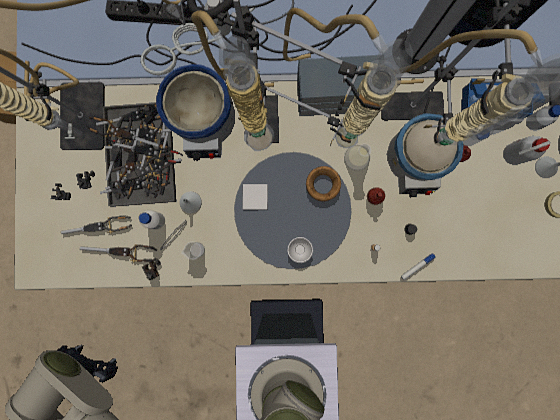

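View pics/scene0.png

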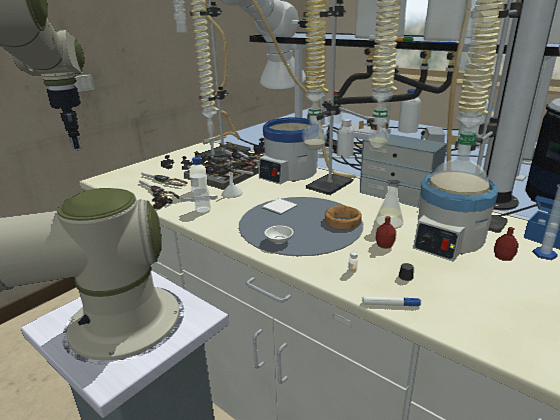

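The top picture shows the mat around (293,209), with the tile at (255,196), ring at (323,184) and dish at (300,250). The loose items are the bottle (150,219), beaker (196,258), vial (376,248) and stopper (410,229). The two to leave alone are the funnel (190,203) and bulb (375,196). The scene picture agrees with this. Next I refine the fixed parts by colour and depth.

```bash
python3 - <<'E'
from h import *
from scipy.optimize import least_squares
np.set_printoptions(precision=1,suppress=True)
c=capture("top"); W=cam_world(c); P,ok=cloud(c,W); np.savez("top.npz",P=P,ok=ok,color=c["color"])
col=c["color"].astype(int); g=col.mean(-1); sat=col.max(-1)-col.min(-1)
v,u=np.mgrid[:420,:560]
def blob(m,seed,rad):
    m=m&((u-seed[0])**2+(v-seed[1])**2<rad**2); n,l,s,ce=cv2.connectedComponentsWithStats(m.astype(np.uint8))
    k=1+np.argmax(s[1:,4]); return l==k,ce[k]
mm,cen=blob((g>70)&(g<125)&(sat<40),(293,209),75)
cn=max(cv2.findContours(mm.astype(np.uint8),0,1)[0],key=len); h=cv2.convexHull(cn)
w=np.array([onz(c,p[0],W,3) for p in h])[:,:2]
f=least_squares(lambda q:np.hypot(*(w-q[:2]).T)-q[2],[580,-30,187],loss="soft_l1");print("mat",f.x,np.abs(f.fun).mean())
tm,tc=blob((g>190)&(sat<45),(255,196),20); print("tile",tc,onz(c,tc,W,9),tm.sum(),cv2.minAreaRect(cv2.findContours(tm.astype(np.uint8),0,1)[0][0]))
rm,rc=blob((col[...,0]-col[...,2]>50),(323,184),30); rw=cv2.minEnclosingCircle(cv2.findContours(rm.astype(np.uint8),0,1)[0][0]); print("ring",rw,onz(c,rw[0],W,24))
dm,dc=blob((g>150)&(sat<45),(300,250),20); dw=cv2.minEnclosingCircle(cv2.findContours(dm.astype(np.uint8),0,1)[0][0]);print("dish",dw,onz(c,dw[0],W,31))
for n,s in dict(bottle=(150,219),beaker=(196,258),vial=(376,248),stopper=(410,229),bulb=(375,196),funnel=(190,203)).items():
    m=ok&((u-s[0])**2+(v-s[1])**2<26**2)&(P[...,2]>12); q=P[m]; print(n,len(q),np.median(q,0),q.min(0),q.max(0))
print(c["fx"],c["cx"],c["cy"],np.median(P[mm][:,2]))
c=capture("wrist");print(np.array(c["mount"]),c["fx"],c["cx"],c["cy"])
E
```

```text
mat [576.7 -31.1 186.6] 0.6588563138895349
tile [266. 207.] [587.8  51.7   9. ] 3 ((266.0, 207.0), (2.0, 0.0), -90.0)
ring ((323.1181640625, 182.87115478515625), 17.16943359375) [ 658.7 -129.8   24. ]
dish ((299.5, 252.5), 11.597513198852539) [442.9 -50.2  31. ]
bottle 497 [559.8 392.   84.3] [490.6 349.6  12.5] [634.1 498.7 129.5]
beaker 184 [457.9 285.4  55.5] [435.  248.1  12.4] [486.3 306.8  76.6]
vial 49 [ 455.2 -281.2   44.7] [ 445.2 -293.3   17.7] [ 464.3 -273.5   54.9]
stopper 93 [ 508.3 -398.3   28.3] [ 495.4 -414.1   12.3] [ 523.9 -384.7   36.8]
bulb 268 [ 614.2 -286.7   51.6] [ 588.3 -369.6   14.9] [ 650.1 -264.6   88.6]
funnel 322 [612.5 294.8  22.3] [536.9 263.3  12. ] [670.3 368.4  83.6]
430.4836315355455 282.60099270234116 210.8016329460349 2.5378355397647283
[[  -0.     1.     0.3   69.1]
 [   1.     0.    -0.    -0.8]
 [  -0.     0.3   -1.  -141.7]
 [   0.     0.     0.     1. ]] 301.3395228832868 280.78876626699986 209.35595757229095
```

```bash
cat > to.py <<'E'
import sys; from h import *
s=sense(); t=[float(a) for a in sys.argv[1:]]; M=Rq(s["ee_rot"]).as_matrix(); p=np.array(s["eef_pos"])
yaw=np.arctan2(M[1,0],M[0,0]); az=0
print("pos",p.round(1),"xdir deg",np.degrees(yaw).round(1),"tilt",np.degrees(np.arccos(-M[2,2])).round(2),"j6",round(s["joints"][5],2),"grip",round(s["grip_width"],3),round(s["grip_force"],1),"F",np.round(s["force"],1),"t",s["time_s"])
if len(t)>3: # desired tool-x direction in deg
    az=-(np.radians(t[3])-yaw); az=(az+np.pi)%(2*np.pi)-np.pi; M=M@R.from_rotvec([0,0,az]).as_matrix(); print("az",az.round(4))
if t:
    d=M.T@(np.array(t[:3])-p); print("shift",d.round(1),"rows",np.ceil(np.linalg.norm(d)/62.5))
E
python3 to.py 530 400 231
```

```text
pos [199.5 485.6 231.3] xdir deg 157.7 tilt 0.0 j6 -0.22 grip 0.997 0.0 F [ 0.1  0.5 -0.4] t 1.2
shift [-3.382e+02  4.640e+01  3.000e-01] rows 6.0
```

```bash
python3 -m jog '[{"tx":-56,"ty":8},{"tx":-56,"ty":8},{"tx":-56,"ty":8},{"tx":-56,"ty":8},{"tx":-56,"ty":7}]'; python3 -m jog '[{"tx":-58,"ty":7},{},{}]'
cat > look.py <<'E'
import sys; from h import *
s=sense(); c=capture("wrist"); W=cam_world(c,s); save(c,sys.argv[1]); P,ok=cloud(c,W)
np.savez(sys.argv[1]+".npz",P=P,ok=ok,color=c["color"],W=W)
for a in sys.argv[2:]:
    n,z=a.split(":")
    print(n,[(round(x["conf"],2),np.round(x["centre"]),onz(c,x["centre"],W,float(z))[:2].round(1)) for x in place_of(n,"wrist")[:2]])
E
python3 to.py; python3 look.py w1 reagent_bottle:0 beaker:0 funnel:0
```

```text
pos [199.5 485.6 231.3] xdir deg 157.7 tilt 0.0 j6 -0.22 grip 0.997 0.0 F [ 0.1  0.5 -0.4] t 1.2
reagent_bottle []
beaker []
funnel []schema error: expected keys tx, ty, tz, ax, ay, az, jaw
schema error: expected keys tx, ty, tz, ax, ay, az, jaw
```

View pics/w1.png

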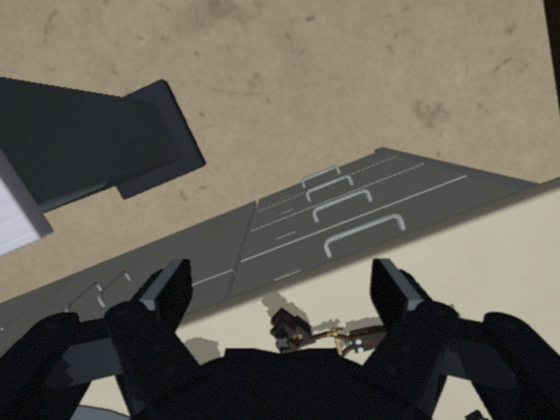

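The jog needs all seven keys in each row. This picture is still from the start pose: fingertips at (180,290) and (385,290), and the ground under the TCP near row 175.

```bash
python3 -m jog '[{"tx":-56,"ty":8,"tz":0,"ax":0,"ay":0,"az":0,"jaw":-1},{"tx":-56,"ty":8,"tz":0,"ax":0,"ay":0,"az":0,"jaw":-1},{"tx":-56,"ty":8,"tz":0,"ax":0,"ay":0,"az":0,"jaw":-1},{"tx":-56,"ty":8,"tz":0,"ax":0,"ay":0,"az":0,"jaw":-1},{"tx":-56,"ty":7,"tz":0,"ax":0,"ay":0,"az":0,"jaw":-1}]'; python3 -m jog '[{"tx":-58,"ty":7,"tz":0,"ax":0,"ay":0,"az":0,"jaw":-1},{"tx":0,"ty":0,"tz":0,"ax":0,"ay":0,"az":0,"jaw":-1},{"tx":0,"ty":0,"tz":0,"ax":0,"ay":0,"az":0,"jaw":-1}]'
python3 to.py; python3 look.py w2 reagent_bottle:0 beaker:0 funnel:0
```

```text
time_s: 2.02
eef_pos: [475.1, 414.6, 231.3]
ee_rot: [0.0, 0.194, 0.981, 0.0]
force: [0.8, 0.7, 0.5]
grip_width: 1.0
grip_force: 0.0
time_s: 2.4
eef_pos: [529.3, 399.8, 231.0]
ee_rot: [-0.0, 0.194, 0.981, -0.0]
force: [-0.0, -0.4, 0.1]
grip_width: 1.005
grip_force: 0.0
pos [529.3 399.8 231. ] xdir deg 157.7 tilt 0.04 j6 -0.71 grip 1.005 0.0 F [-0.  -0.4  0.1] t 2.4
reagent_bottle [(0.65, array([292., 198.]), array([555.2, 404.2]))]
beaker [(0.8, array([168., 166.]), array([459.2, 276.9]))]
funnel [(0.91, array([234., 260.]), array([605.8, 299.4]))]
```

View pics/w2.png

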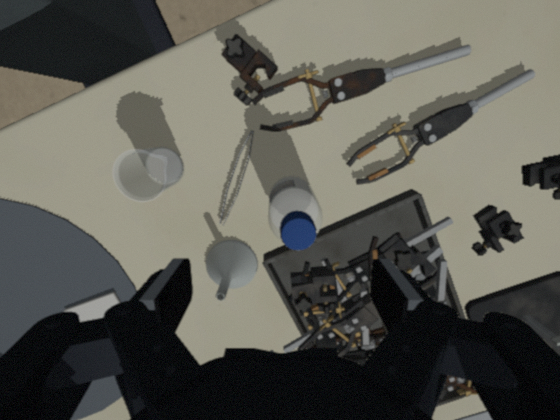

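Cap at (298,232), beaker at (150,172), funnel at (232,262), and a tool tray to the right of the bottle. I get the cap centre and the tray height from depth.

```bash
python3 - <<'E'
from h import *
np.set_printoptions(precision=1,suppress=True)
d=np.load("w2.npz");P,ok,W=d["P"],d["ok"],d["W"];col=d["color"].astype(int)
m=(col[...,2]-col[...,0]>60)&ok&(P[...,2]>90)
q=P[m];print("cap",len(q),q.min(0),q.max(0),np.median(q,0)); t=q[q[:,2]>q[:,2].max()-6]; print("top",len(t),t.min(0),t.max(0),t.mean(0))
b=P[170:215,265:325][(ok&(P[...,2]>20))[170:215,265:325]];print("body",b.min(0),b.max(0))
print("tray",np.percentile(P[200:330,330:450,2][ok[200:330,330:450]],[5,50,90,98,100]))
# object points
m=ok&(np.hypot(P[...,0]-552,P[...,1]-404)<90)&(np.hypot(P[...,0]-552,P[...,1]-404)>34)&(P[...,2]>15)
q=P[m];print("near bottle",len(q),q[:,2].max(), np.percentile(q[:,2],[50,90,99]))
e=P[ok&(np.hypot(P[...,0]-459,P[...,1]-279)<45)&(P[...,2]>60)];print("beaker rim",len(e),e.min(0),e.max(0),e.mean(0))
E
python3 to.py 552 404 231
```

```text
cap 775 [543.8 389.8 120.8] [572.5 418.4 125.1] [557.8 404.1 123.1]
top 775 [543.8 389.8 120.8] [572.5 418.4 125.1] [557.9 404.1 123.1]
body [525.8 377.9  20.3] [560.9 431.  114. ]
tray [ -0.7  36.5 279.  295.7 304.9]
near bottle 46359 332.90318523170043 [307.1 325.6 331.2]
beaker rim 909 [431.1 246.3  60. ] [484.8 307.6  72.9] [456.8 268.4  68.2]
pos [528.7 400.4 231.8] xdir deg 157.7 tilt 0.02 j6 -0.71 grip 1.004 0.0 F [-0.8  0.8  0.3] t 2.6
shift [-20.2  12.2   0.8] rows 1.0
```

```bash
python3 -m jog '[{"tx":-25.7,"ty":14.4,"tz":0,"ax":0,"ay":0,"az":0,"jaw":-1},{"tx":0,"ty":0,"tz":0,"ax":0,"ay":0,"az":0,"jaw":-1},{"tx":0,"ty":0,"tz":50,"ax":0,"ay":0,"az":0,"jaw":-1},{"tx":0,"ty":0,"tz":50,"ax":0,"ay":0,"az":0,"jaw":-1},{"tx":0,"ty":0,"tz":40,"ax":0,"ay":0,"az":0,"jaw":-1}]' | grep -E "pos|force"; python3 -m jog '[{"tx":0,"ty":0,"tz":34,"ax":0,"ay":0,"az":0,"jaw":-1},{"tx":0,"ty":0,"tz":0,"ax":0,"ay":0,"az":0,"jaw":-1},{"tx":0,"ty":0,"tz":0,"ax":0,"ay":0,"az":0,"jaw":-1}]' | grep -E "pos|force"
python3 to.py 558 404 57
```

```text
eef_pos: [557.3, 403.5, 89.7]
force: [0.4, 0.0, -0.4]
grip_force: 0.0
eef_pos: [559.2, 403.9, 59.4]
force: [0.8, 0.4, 0.8]
grip_force: 0.0
pos [559.2 403.9  59.4] xdir deg 157.7 tilt 0.16 j6 -0.73 grip 1.001 0.0 F [0.8 0.4 0.8] t 3.6
shift [ 1.1 -0.4  2.4] rows 1.0
```

```bash
python3 -m jog '[{"tx":0,"ty":0,"tz":2,"ax":0,"ay":0,"az":0,"jaw":0.1},{"tx":0,"ty":0,"tz":0,"ax":0,"ay":0,"az":0,"jaw":0.3},{"tx":0,"ty":0,"tz":0,"ax":0,"ay":0,"az":0,"jaw":0.6},{"tx":0,"ty":0,"tz":0,"ax":0,"ay":0,"az":0,"jaw":1},{"tx":0,"ty":0,"tz":0,"ax":0,"ay":0,"az":0,"jaw":1}]' 40; python3 -m jog '[{"tx":0,"ty":0,"tz":0,"ax":0,"ay":0,"az":0,"jaw":1},{"tx":0,"ty":0,"tz":0,"ax":0,"ay":0,"az":0,"jaw":1}]'
python3 to.py 558 404 57
```

```text
time_s: 4.22
eef_pos: [559.3, 403.3, 56.6]
ee_rot: [0.001, 0.194, 0.981, 0.0]
force: [-1.9, -1.6, 6.6]
grip_width: 0.623
grip_force: 42.6
time_s: 4.47
eef_pos: [559.3, 403.3, 56.6]
ee_rot: [0.001, 0.194, 0.981, 0.0]
force: [-1.4, -1.8, 5.6]
grip_width: 0.629
grip_force: 42.6
pos [559.3 403.3  56.6] xdir deg 157.7 tilt 0.08 j6 -0.73 grip 0.629 42.6 F [-1.4 -1.8  5.6] t 4.475
shift [ 1.4  0.2 -0.4] rows 1.0
```

```bash
python3 -m jog '[{"tx":0,"ty":0,"tz":-20,"ax":0,"ay":0,"az":0,"jaw":1},{"tx":0,"ty":0,"tz":-30,"ax":0,"ay":0,"az":0,"jaw":1},{"tx":0,"ty":0,"tz":-40,"ax":0,"ay":0,"az":0,"jaw":1},{"tx":0,"ty":0,"tz":-30,"ax":0,"ay":0,"az":0,"jaw":1},{"tx":0,"ty":0,"tz":-15,"ax":0,"ay":0,"az":0,"jaw":1}]' | grep -E "pos|force|width"
python3 - <<'E'
from h import *
np.set_printoptions(precision=1,suppress=True)
v,u=np.mgrid[:420,:560]
for cam,box in(("top",None),):
    c=capture(cam);W=cam_world(c);col=c["color"].astype(int);g=col.mean(-1);sat=np.ptp(col,axis=-1)
    print("vals",col[196,255],col[215,270],col[184,323])
    m=((g>150)&(abs(u-255)<20)&(abs(v-196)<20)).astype(np.uint8)
    n,l,s,ce=cv2.connectedComponentsWithStats(m);k=1+np.argmax(s[1:,4]);print(s[k],ce[k])
    r=cv2.minAreaRect(np.argwhere(l==k)[:,::-1].astype(np.float32));print("rect",r,"tile",onz(c,ce[k],W,9),onz(c,r[0],W,9))
    a=onz(c,r[0],W,9)[:2]-[576.7,-31.1];print("tile ang",np.degrees(np.arctan2(a[1],a[0])),np.hypot(*a))
    P,ok=cloud(c,W)
    for nm,s0,z0 in(("ring",(668,-123),22),("dish",(450,-50),20)):
        q=P[ok&(P[...,2]>z0)&(P[...,2]<45)&(np.hypot(P[...,0]-s0[0],P[...,1]-s0[1])<70)]
        ce,ra=cv2.minEnclosingCircle(q[:,:2].astype(np.float32)); a=np.array(ce)-[576.7,-31.1]
        print(nm,len(q),ce,ra,np.degrees(np.arctan2(a[1],a[0])),np.hypot(*a))
E
python3 to.py 624 86 190
```

```text
eef_pos: [559.2, 403.5, 192.9]
force: [-0.8, 0.6, -4.0]
grip_width: 0.624
grip_force: 43.2
vals [182 176 173] [ 90  96 102] [88 90 96]
[243 184  24  25 600] [254.5 196. ]
rect ((254.5, 196.0), (24.0, 23.0), 90.0) tile [623.6  87.5   9. ] [623.6  87.5   9. ]
tile ang 68.4306972565786 127.56664778309299
ring 555 (658.9635620117188, -129.1036376953125) 55.152069091796875 -49.99013948599016 127.95314234660268
dish 209 (453.0595703125, -51.14581298828125) 39.473209381103516 -170.79077346774477 125.25490198659207
pos [559.4 403.6 193.9] xdir deg 157.7 tilt 0.24 j6 -0.73 grip 0.627 43.2 F [ 0.2  0.6 -0.6] t 5.15
shift [-180.4 -269.3    3.6] rows 6.0
```

```bash
python3 -m jog '[{"tx":-15,"ty":-22,"tz":0,"ax":0,"ay":0,"az":0,"jaw":1},{"tx":-30,"ty":-45,"tz":0,"ax":0,"ay":0,"az":0,"jaw":1},{"tx":-30,"ty":-45,"tz":0,"ax":0,"ay":0,"az":0,"jaw":1},{"tx":-30,"ty":-45,"tz":0,"ax":0,"ay":0,"az":0,"jaw":1},{"tx":-30,"ty":-45,"tz":0,"ax":0,"ay":0,"az":0,"jaw":1}]' | grep -E "pos|force|width"
python3 -m jog '[{"tx":-30,"ty":-45,"tz":0,"ax":0,"ay":0,"az":0,"jaw":1},{"tx":-14,"ty":-21,"tz":0,"ax":0,"ay":0,"az":0,"jaw":1},{"tx":0,"ty":0,"tz":20,"ax":0,"ay":0,"az":0,"jaw":1},{"tx":0,"ty":0,"tz":30,"ax":0,"ay":0,"az":0,"jaw":1},{"tx":0,"ty":0,"tz":0,"ax":0,"ay":0,"az":0,"jaw":1}]' | grep -E "pos|force|width"
python3 to.py 623 87.5 66; python3 look.py w3 tile:3 reagent_bottle:86
```

```text
eef_pos: [606.7, 163.4, 189.3]
force: [1.2, -0.6, -3.3]
grip_width: 0.627
grip_force: 43.2
eef_pos: [621.1, 87.4, 137.4]
force: [-0.5, -0.2, -2.5]
grip_width: 0.626
grip_force: 43.3
pos [621.1  87.4 137.4] xdir deg 157.7 tilt 0.36 j6 -1.23 grip 0.626 43.3 F [-0.5 -0.2 -2.5] t 6.4
shift [-2.2  1.  71.4] rows 2.0
tile []
reagent_bottle [(0.74, array([278., 221.]), array([614.7,  87.4]))]
```

View pics/w3.png

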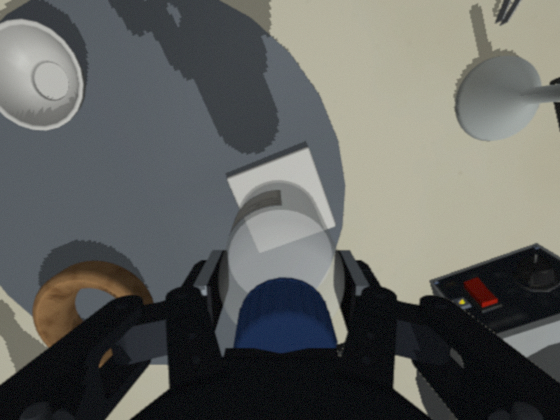

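Tile corners show at (228,177), (307,145) and (334,226) behind the bottle. The dish is top left and the ring lower left.

```bash
python3 - <<'E'
from h import *
np.set_printoptions(precision=1,suppress=True)
from rig import capture
s=sense();c=capture("wrist");W=cam_world(c,s)
p=[onz(c,x,W,9)[:2] for x in((228,175),(307,144),(334,225))];print(p,"tile",(p[0]+p[2])/2,[np.hypot(*(p[i]-p[1])) for i in(0,2)])
P,ok=cloud(c,W)
for nm,s0,z0 in(("ring",(659,-127),18),("dish",(451,-51),18)):
    q=P[ok&(P[...,2]>z0)&(P[...,2]<40)&(np.hypot(P[...,0]-s0[0],P[...,1]-s0[1])<70)]
    print(nm,len(q),cv2.minEnclosingCircle(q[:,:2].astype(np.float32)),q[:,:2].min(0),q[:,:2].max(0))
E
python3 to.py
```

```text
[array([583.1,  51. ]), array([584.7, 127.9]), array([665.7, 124.6])] tile [624.4  87.8] [np.float64(76.91490733887193), np.float64(81.15524521427771)]
ring 3592 ((656.5580444335938, -129.274169921875), 55.023189544677734) [ 602.  -183.1] [708.3 -74.5]
dish 3374 ((451.683349609375, -51.29656982421875), 39.91742706298828) [411.8 -89.4] [490.9 -11.9]
pos [623.2  87.4 141.6] xdir deg 157.7 tilt 0.12 j6 -1.23 grip 0.625 43.4 F [ 0.3  0.7 -2.7] t 6.6
```

```bash
python3 -m jog '[{"tx":-1.2,"ty":0.5,"tz":25,"ax":0,"ay":0,"az":0,"jaw":1},{"tx":0,"ty":0,"tz":25,"ax":0,"ay":0,"az":0,"jaw":1},{"tx":0,"ty":0,"tz":14,"ax":0,"ay":0,"az":0,"jaw":1},{"tx":0,"ty":0,"tz":6,"ax":0,"ay":0,"az":0,"jaw":1},{"tx":0,"ty":0,"tz":0,"ax":0,"ay":0,"az":0,"jaw":1}]' | grep -E "pos|force|width"
python3 to.py 625 87.5 65.6
```

```text
eef_pos: [624.2, 87.4, 70.9]
force: [0.6, 0.1, -2.7]
grip_width: 0.628
grip_force: 43.3
pos [624.2  87.4  70.9] xdir deg 157.7 tilt 0.05 j6 -1.23 grip 0.628 43.3 F [ 0.6  0.1 -2.7] t 7.225
shift [-0.6  0.4  5.3] rows 1.0
```

```bash
python3 -m jog '[{"tx":-0.5,"ty":0,"tz":3,"ax":0,"ay":0,"az":0,"jaw":1},{"tx":0,"ty":0,"tz":1.5,"ax":0,"ay":0,"az":0,"jaw":1},{"tx":0,"ty":0,"tz":0,"ax":0,"ay":0,"az":0,"jaw":1},{"tx":0,"ty":0,"tz":0,"ax":0,"ay":0,"az":0,"jaw":1}]' | grep -E "pos|force|width"
python3 to.py 625 87.5 65.6
```

```text
eef_pos: [624.5, 87.2, 65.9]
force: [0.7, -0.2, -1.7]
grip_width: 0.623
grip_force: 43.4
pos [624.5  87.2  65.9] xdir deg 157.7 tilt 0.02 j6 -1.23 grip 0.623 43.4 F [ 0.7 -0.2 -1.7] t 7.725
shift [-0.4  0.5  0.3] rows 1.0
```

Almost in contact. I lower until the force changes, then release gently.

```bash
python3 -m jog '[{"tx":0,"ty":0,"tz":0.8,"ax":0,"ay":0,"az":0,"jaw":1},{"tx":0,"ty":0,"tz":0,"ax":0,"ay":0,"az":0,"jaw":1},{"tx":0,"ty":0,"tz":0,"ax":0,"ay":0,"az":0,"jaw":1}]' | grep -E "pos|force|width"
python3 -m jog '[{"tx":0,"ty":0,"tz":0.6,"ax":0,"ay":0,"az":0,"jaw":1},{"tx":0,"ty":0,"tz":0,"ax":0,"ay":0,"az":0,"jaw":1},{"tx":0,"ty":0,"tz":0,"ax":0,"ay":0,"az":0,"jaw":1}]' | grep -E "pos|force|width"
```

```text
eef_pos: [624.7, 87.1, 65.6]
force: [-0.7, -0.5, 5.1]
grip_width: 0.623
grip_force: 44.0
eef_pos: [624.9, 87.0, 65.6]
force: [-2.9, -1.5, 9.8]
grip_width: 0.627
grip_force: 44.5
```

```bash
python3 -m jog '[{"tx":0,"ty":0,"tz":-0.4,"ax":0,"ay":0,"az":0,"jaw":0},{"tx":0,"ty":0,"tz":0,"ax":0,"ay":0,"az":0,"jaw":-0.5},{"tx":0,"ty":0,"tz":0,"ax":0,"ay":0,"az":0,"jaw":-1},{"tx":0,"ty":0,"tz":0,"ax":0,"ay":0,"az":0,"jaw":-1},{"tx":0,"ty":0,"tz":0,"ax":0,"ay":0,"az":0,"jaw":-1}]' | grep -E "pos|force|width"
python3 -m jog '[{"tx":0,"ty":0,"tz":-20,"ax":0,"ay":0,"az":0,"jaw":-1},{"tx":0,"ty":0,"tz":-40,"ax":0,"ay":0,"az":0,"jaw":-1},{"tx":0,"ty":0,"tz":-50,"ax":0,"ay":0,"az":0,"jaw":-1},{"tx":0,"ty":0,"tz":-50,"ax":0,"ay":0,"az":0,"jaw":-1},{"tx":0,"ty":0,"tz":0,"ax":0,"ay":0,"az":0,"jaw":-1}]' | grep -E "pos|force|width"
python3 - <<'E'
from h import *
np.set_printoptions(precision=1,suppress=True)
s=sense();c=capture("wrist");W=cam_world(c,s);P,ok=cloud(c,W);col=c["color"].astype(int)
q=P[(col[...,2]-col[...,0]>60)&ok&(P[...,2]>115)&(P[...,2]<145)];print("cap",len(q),q.min(0),q.max(0),q.mean(0))
# beaker orientation from earlier view
d=np.load("w2.npz");P,ok=d["P"],d["ok"]
e=P[ok&(np.hypot(P[...,0]-459,P[...,1]-279)<45)&(P[...,2]>66)&(P[...,2]<76)][:,:2]
h=cv2.convexHull(e.astype(np.float32))[:,0]
for a in range(0,180,15):
    n=np.array([np.cos(np.radians(a)),np.sin(np.radians(a))]);x=h@n;print(a,(x.max()-x.min()).round(1),end="; ")
print(cv2.minAreaRect(h))
E
python3 to.py 457 277 200
```

```text
eef_pos: [624.3, 87.2, 64.7]
force: [0.2, 0.2, -0.4]
grip_width: 1.001
grip_force: 0.0
eef_pos: [625.7, 87.2, 229.1]
force: [1.3, 0.4, -0.5]
grip_width: 0.995
grip_force: 0.0
cap 965 [609.5  72.8 129.4] [638.2 102.  134.5] [623.7  87.4 132. ]
0 53.6; 15 53.6; 30 53.4; 45 53.8; 60 54.9; 75 58.5; 90 61.3; 105 61.2; 120 59.5; 135 55.6; 150 53.6; 165 53.6; ((457.6905517578125, 273.0799560546875), (54.30754470825195, 53.58689880371094), 55.405784606933594)
pos [624.8  87.2 226.2] xdir deg 157.7 tilt 0.17 j6 -1.23 grip 0.997 0.0 F [-0.1 -0.1 -0.9] t 9.775
shift [227.4 111.8  25.6] rows 5.0
```

Bottle sits at (624,87.4), upright. Next is the beaker, whose spout axis lies at about 98°, so the fingers should close along about 8°.

```bash
python3 -m jog '[{"tx":45.4,"ty":22.4,"tz":0,"ax":0,"ay":0,"az":0,"jaw":-1},{"tx":45.4,"ty":22.4,"tz":0,"ax":0,"ay":0,"az":0,"jaw":-1},{"tx":45.4,"ty":22.4,"tz":0,"ax":0,"ay":0,"az":0,"jaw":-1},{"tx":45.4,"ty":22.4,"tz":0,"ax":0,"ay":0,"az":0,"jaw":-1},{"tx":45.4,"ty":22.4,"tz":0,"ax":0,"ay":0,"az":0,"jaw":-1}]' | grep -E "pos|force"
python3 -m jog '[{"tx":0,"ty":0,"tz":0,"ax":0,"ay":0,"az":0.18,"jaw":-1},{"tx":0,"ty":0,"tz":0,"ax":0,"ay":0,"az":0.18,"jaw":-1},{"tx":0,"ty":0,"tz":0,"ax":0,"ay":0,"az":0.18,"jaw":-1},{"tx":0,"ty":0,"tz":0,"ax":0,"ay":0,"az":0.18,"jaw":-1},{"tx":0,"ty":0,"tz":0,"ax":0,"ay":0,"az":0.18,"jaw":-1}]' | grep -E "pos|force"
python3 -m jog '[{"tx":0,"ty":0,"tz":0,"ax":0,"ay":0,"az":0.14,"jaw":-1},{"tx":0,"ty":0,"tz":0,"ax":0,"ay":0,"az":0,"jaw":-1},{"tx":0,"ty":0,"tz":0,"ax":0,"ay":0,"az":0,"jaw":-1}]' | grep -E "pos|force"
python3 to.py 458 276 200 98; python3 look.py w4 beaker:0
python3 - <<'E'
from h import *
d=np.load("w4.npz");P,ok=d["P"],d["ok"]
for lo,hi in((60,65),(65,69),(69,77)):
  e=P[ok&(np.hypot(P[...,0]-459,P[...,1]-279)<45)&(P[...,2]>lo)&(P[...,2]<hi)][:,:2]
  h=cv2.convexHull(e.astype(np.float32))[:,0]
  print(lo,len(e),e.min(0).round(1),e.max(0).round(1),[(a,np.ptp(h@np.array([np.cos(np.radians(a)),np.sin(np.radians(a))])).round(1)) for a in range(60,140,10)])
E
```

```text
eef_pos: [455.2, 277.9, 223.3]
force: [0.1, 1.0, -0.6]
grip_force: 0.0
eef_pos: [456.4, 276.8, 223.2]
force: [0.2, 0.2, -0.8]
grip_force: 0.0
eef_pos: [456.7, 276.9, 224.1]
force: [-0.2, -0.0, 0.7]
grip_force: 0.0
pos [456.7 276.9 224.1] xdir deg 98.2 tilt 0.08 j6 0.18 grip 1.002 0.0 F [-0.2 -0.   0.7] t 11.4
az 0.004
shift [-1.1  1.2 24.1] rows 1.0
beaker [(0.75, array([278., 184.]), array([454.3, 273.7])), (0.62, array([401., 182.]), array([603.4, 297.1]))]
60 76 [434.8 250.3] [480.6 281. ] [(60, np.float64(40.4)), (70, np.float64(37.3)), (80, np.float64(34.0)), (90, np.float64(30.7)), (100, np.float64(26.8)), (110, np.float64(29.7)), (120, np.float64(33.2)), (130, np.float64(36.5))]
65 258 [433.8 248.8] [482.3 304.1] [(60, np.float64(49.3)), (70, np.float64(51.8)), (80, np.float64(54.0)), (90, np.float64(55.3)), (100, np.float64(55.9)), (110, np.float64(55.3)), (120, np.float64(53.7)), (130, np.float64(51.6))]
69 470 [431.  246.7] [484.5 308. ] [(60, np.float64(54.0)), (70, np.float64(57.2)), (80, np.float64(60.1)), (90, np.float64(61.3)), (100, np.float64(61.7)), (110, np.float64(61.3)), (120, np.float64(59.9)), (130, np.float64(57.2))]
```

View pics/w4.png

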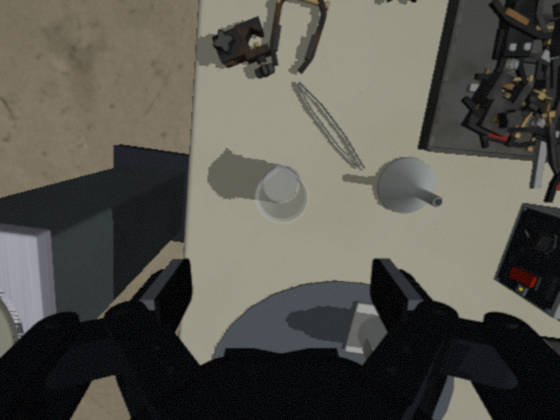

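The beaker stands alone at (280,192) with the funnel 120 px to its right, so there is free room to descend.

```bash
python3 -m jog '[{"tx":-2,"ty":0.8,"tz":0,"ax":0,"ay":0,"az":-0.03,"jaw":-1},{"tx":0,"ty":0,"tz":50,"ax":0,"ay":0,"az":0,"jaw":-1},{"tx":0,"ty":0,"tz":50,"ax":0,"ay":0,"az":0,"jaw":-1},{"tx":0,"ty":0,"tz":50,"ax":0,"ay":0,"az":0,"jaw":-1},{"tx":0,"ty":0,"tz":30,"ax":0,"ay":0,"az":0,"jaw":-1}]' | grep -E "pos|force"
python3 -m jog '[{"tx":0,"ty":0,"tz":19,"ax":0,"ay":0,"az":0,"jaw":-1},{"tx":0,"ty":0,"tz":0,"ax":0,"ay":0,"az":0,"jaw":-1},{"tx":0,"ty":0,"tz":0,"ax":0,"ay":0,"az":0,"jaw":0},{"tx":0,"ty":0,"tz":0,"ax":0,"ay":0,"az":0,"jaw":0.3},{"tx":0,"ty":0,"tz":0,"ax":0,"ay":0,"az":0,"jaw":0.6}]' 20 
python3 -m jog '[{"tx":0,"ty":0,"tz":0,"ax":0,"ay":0,"az":0,"jaw":1},{"tx":0,"ty":0,"tz":0,"ax":0,"ay":0,"az":0,"jaw":1},{"tx":0,"ty":0,"tz":0,"ax":0,"ay":0,"az":0,"jaw":1}]'
```

```text
eef_pos: [457.2, 274.7, 42.5]
force: [1.0, -0.6, 0.1]
grip_force: 0.0
time_s: 12.75
eef_pos: [458.3, 275.3, 26.8]
ee_rot: [0.0, 0.644, 0.765, 0.0]
force: [-2.6, 0.1, 6.4]
grip_width: 0.573
grip_force: 19.3
time_s: 13.12
eef_pos: [458.3, 275.3, 26.8]
ee_rot: [0.0, 0.644, 0.765, 0.0]
force: [-2.9, -0.5, 6.5]
grip_width: 0.57
grip_force: 19.3
```

```bash
python3 -m jog '[{"tx":0,"ty":0,"tz":-20,"ax":0,"ay":0,"az":0,"jaw":1},{"tx":0,"ty":0,"tz":-40,"ax":0,"ay":0,"az":0,"jaw":1},{"tx":0,"ty":0,"tz":-50,"ax":0,"ay":0,"az":0,"jaw":1},{"tx":0,"ty":0,"tz":-40,"ax":0,"ay":0,"az":0,"jaw":1},{"tx":0,"ty":0,"tz":-20,"ax":0,"ay":0,"az":0,"jaw":1}]' | grep -E "pos|force"
python3 -m jog '[{"tx":-25,"ty":10,"tz":0,"ax":0,"ay":0,"az":0,"jaw":1},{"tx":-54,"ty":21.4,"tz":0,"ax":0,"ay":0,"az":0,"jaw":1},{"tx":-54,"ty":21.4,"tz":0,"ax":0,"ay":0,"az":0,"jaw":1},{"tx":-54,"ty":21.4,"tz":0,"ax":0,"ay":0,"az":0,"jaw":1},{"tx":-54,"ty":21.4,"tz":0,"ax":0,"ay":0,"az":0,"jaw":1}]' | grep -E "pos|force"
python3 -m jog '[{"tx":-54,"ty":21.4,"tz":0,"ax":0,"ay":0,"az":0,"jaw":1},{"tx":-27,"ty":11,"tz":0,"ax":0,"ay":0,"az":0,"jaw":1},{"tx":0,"ty":0,"tz":0,"ax":0,"ay":0,"az":-0.17,"jaw":1},{"tx":0,"ty":0,"tz":0,"ax":0,"ay":0,"az":-0.18,"jaw":1},{"tx":0,"ty":0,"tz":0,"ax":0,"ay":0,"az":-0.18,"jaw":1}]' | grep -E "pos|force|width"
python3 -m jog '[{"tx":0,"ty":0,"tz":0,"ax":0,"ay":0,"az":-0.18,"jaw":1},{"tx":0,"ty":0,"tz":0,"ax":0,"ay":0,"az":-0.16,"jaw":1},{"tx":0,"ty":0,"tz":0,"ax":0,"ay":0,"az":0,"jaw":1}]' | grep -E "pos|force|width"
python3 to.py 640.8 -20.5 32; python3 look.py w5 beaker:160
```

```text
eef_pos: [458.5, 275.4, 198.5]
force: [-0.1, 0.8, -0.2]
grip_force: 20.4
eef_pos: [594.0, 52.2, 196.2]
force: [-0.1, 0.3, 0.5]
grip_force: 20.4
eef_pos: [638.9, -20.4, 195.9]
force: [0.4, -0.4, -0.4]
grip_width: 0.572
grip_force: 20.4
eef_pos: [638.9, -20.3, 196.0]
force: [0.2, 0.3, -0.2]
grip_width: 0.569
grip_force: 20.4
pos [638.9 -20.3 196. ] xdir deg 149.6 tilt 0.02 j6 -1.25 grip 0.569 20.4 F [ 0.2  0.3 -0.2] t 15.375
shift [ -1.6   0.8 164. ] rows 3.0
beaker [(0.72, array([277., 242.]), array([640.1, -24.6]))]
```

View pics/w5.png

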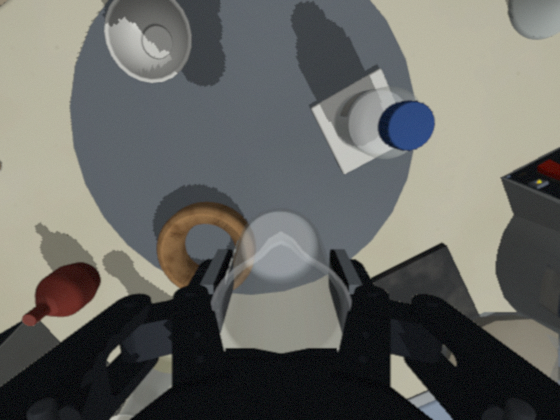

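The beaker is held with its spout at (280,235), toward tool +x. The landing spot between ring and bottle is clear, so I lower it.

```bash
python3 -m jog '[{"tx":0,"ty":0.8,"tz":30,"ax":0,"ay":0,"az":0,"jaw":1},{"tx":0,"ty":0,"tz":45,"ax":0,"ay":0,"az":0,"jaw":1},{"tx":0,"ty":0,"tz":45,"ax":0,"ay":0,"az":0,"jaw":1},{"tx":0,"ty":0,"tz":30,"ax":0,"ay":0,"az":0,"jaw":1},{"tx":0,"ty":0,"tz":10,"ax":0,"ay":0,"az":0,"jaw":1}]' | grep -E "pos|force"
python3 -m jog '[{"tx":0,"ty":0,"tz":3,"ax":0,"ay":0,"az":0,"jaw":1},{"tx":0,"ty":0,"tz":0,"ax":0,"ay":0,"az":0,"jaw":1},{"tx":0,"ty":0,"tz":0,"ax":0,"ay":0,"az":0,"jaw":1}]' | grep -E "pos|force|width"
python3 to.py 639.3 -19.6 29.8
```

```text
eef_pos: [638.6, -19.5, 34.1]
force: [0.2, -0.4, -0.6]
grip_force: 20.4
eef_pos: [639.9, -19.8, 33.9]
force: [0.1, -0.5, 0.5]
grip_width: 0.566
grip_force: 20.4
pos [639.9 -19.8  33.9] xdir deg 149.6 tilt 0.1 j6 -1.25 grip 0.566 20.4 F [ 0.1 -0.5  0.5] t 16.475
shift [ 0.6 -0.2  4.1] rows 1.0
```

```bash
python3 -m jog '[{"tx":0.5,"ty":0,"tz":3,"ax":0,"ay":0,"az":0,"jaw":1},{"tx":0,"ty":0,"tz":0.5,"ax":0,"ay":0,"az":0,"jaw":1},{"tx":0,"ty":0,"tz":0,"ax":0,"ay":0,"az":0,"jaw":1},{"tx":0,"ty":0,"tz":0,"ax":0,"ay":0,"az":0,"jaw":1}]' | grep -E "pos|force"
python3 -m jog '[{"tx":0,"ty":0,"tz":0.7,"ax":0,"ay":0,"az":0,"jaw":1},{"tx":0,"ty":0,"tz":0,"ax":0,"ay":0,"az":0,"jaw":1},{"tx":0,"ty":0,"tz":0,"ax":0,"ay":0,"az":0,"jaw":1}]' | grep -E "pos|force"
python3 to.py
```

```text
eef_pos: [639.2, -19.5, 29.8]
force: [-1.0, -0.9, 5.4]
grip_force: 19.6
eef_pos: [639.2, -19.7, 29.7]
force: [-3.4, -0.6, 10.4]
grip_force: 18.5
pos [639.2 -19.7  29.7] xdir deg 149.6 tilt 0.06 j6 -1.25 grip 0.567 18.5 F [-3.4 -0.6 10.4] t 17.35
```

```bash
python3 -m jog '[{"tx":0,"ty":0,"tz":-0.5,"ax":0,"ay":0,"az":0,"jaw":0},{"tx":0,"ty":0,"tz":0,"ax":0,"ay":0,"az":0,"jaw":-0.4},{"tx":0,"ty":0,"tz":0,"ax":0,"ay":0,"az":0,"jaw":-0.7},{"tx":0,"ty":0,"tz":0,"ax":0,"ay":0,"az":0,"jaw":-0.7},{"tx":0,"ty":0,"tz":-15,"ax":0,"ay":0,"az":0,"jaw":-0.7}]' | grep -E "pos|force|width"
python3 -m jog '[{"tx":0,"ty":0,"tz":-30,"ax":0,"ay":0,"az":0,"jaw":-0.7},{"tx":0,"ty":0,"tz":-50,"ax":0,"ay":0,"az":0,"jaw":-1},{"tx":0,"ty":0,"tz":-50,"ax":0,"ay":0,"az":0,"jaw":-1},{"tx":0,"ty":0,"tz":-30,"ax":0,"ay":0,"az":0,"jaw":-1},{"tx":0,"ty":0,"tz":0,"ax":0,"ay":0,"az":0,"jaw":-1}]' | grep -E "pos|force|width"
python3 look.py w6 beaker:3
python3 - <<'E'
from h import *
d=np.load("w6.npz");P,ok=d["P"],d["ok"]
e=P[ok&(np.hypot(P[...,0]-641,P[...,1]+20)<40)&(P[...,2]>70)&(P[...,2]<80)]
print(len(e),e.min(0).round(1),e.max(0).round(1),cv2.minEnclosingCircle(e[:,:2].astype(np.float32)))
E
python3 to.py 455 -283 200 155
```

```text
eef_pos: [638.3, -19.3, 43.5]
force: [1.0, -0.1, 1.6]
grip_width: 0.852
grip_force: 0.0
eef_pos: [639.8, -19.5, 207.7]
force: [-0.3, -0.4, -1.4]
grip_width: 0.999
grip_force: 0.0
beaker [(0.73, array([277., 180.]), array([633.9, -21.1]))]
755 [609.4 -48.6  70. ] [666.6   5.3  75.9] ((636.2182006835938, -20.57908821105957), 30.894468307495117)
pos [638.6 -19.3 203.9] xdir deg 149.6 tilt 0.03 j6 -1.25 grip 0.998 0.0 F [-0.3  1.  -0.6] t 18.7
az -0.0935
shift [  55.  -316.6    3.9] rows 6.0
```

Beaker centre is about (639.7,-22), within 2 mm of target. On to the vial.

```bash
python3 -m jog '[{"tx":0,"ty":0,"tz":0,"ax":0,"ay":0,"az":-0.093,"jaw":-1},{"tx":9.2,"ty":-52.8,"tz":0,"ax":0,"ay":0,"az":0,"jaw":-1},{"tx":9.2,"ty":-52.8,"tz":0,"ax":0,"ay":0,"az":0,"jaw":-1},{"tx":9.2,"ty":-52.8,"tz":0,"ax":0,"ay":0,"az":0,"jaw":-1},{"tx":9.2,"ty":-52.8,"tz":0,"ax":0,"ay":0,"az":0,"jaw":-1}]' | grep -E "pos|force"
python3 -m jog '[{"tx":9.2,"ty":-52.8,"tz":0,"ax":0,"ay":0,"az":0,"jaw":-1},{"tx":9.2,"ty":-52.8,"tz":0,"ax":0,"ay":0,"az":0,"jaw":-1},{"tx":0,"ty":0,"tz":0,"ax":0,"ay":0,"az":0,"jaw":-1},{"tx":0,"ty":0,"tz":0,"ax":0,"ay":0,"az":0,"jaw":-1}]' | grep -E "pos|force"
python3 look.py w7 vial:0 stopper:0
python3 - <<'E'
from h import *
d=np.load("w7.npz");P,ok=d["P"],d["ok"]
for n,s,z in(("vial",(455,-283),44),("stopper",(510,-400),22)):
  e=P[ok&(np.hypot(P[...,0]-s[0],P[...,1]-s[1])<35)&(P[...,2]>z)&(P[...,2]<60)]
  if len(e): print(n,len(e),e.min(0).round(1),e.max(0).round(1),cv2.minEnclosingCircle(e[:,:2].astype(np.float32)))
E
python3 to.py 455 -283 12
```

```text
eef_pos: [514.6, -196.1, 202.9]
force: [1.0, -0.9, 0.3]
grip_force: 0.0
eef_pos: [454.8, -282.6, 203.3]
force: [0.2, -0.4, 0.2]
grip_force: 0.0
vial []
stopper [(0.89, array([213., 266.]), array([ 512.8, -403.9]))]
vial 246 [ 444.6 -296.    44.1] [ 462.  -278.7   51.2] ((453.3221740722656, -287.29443359375), 8.900592803955078)
stopper 538 [ 492.7 -416.4   22.1] [ 522.4 -386.2   31.2] ((507.5834655761719, -401.6744689941406), 15.454926490783691)
pos [ 455.4 -282.1  203.8] xdir deg 155.1 tilt 0.04 j6 -1.91 grip 1.0 0.0 F [ 0.7 -0.8  0.1] t 19.975
shift [-1.000e-01 -1.000e+00  1.918e+02] rows 4.0
```

View pics/w7.png

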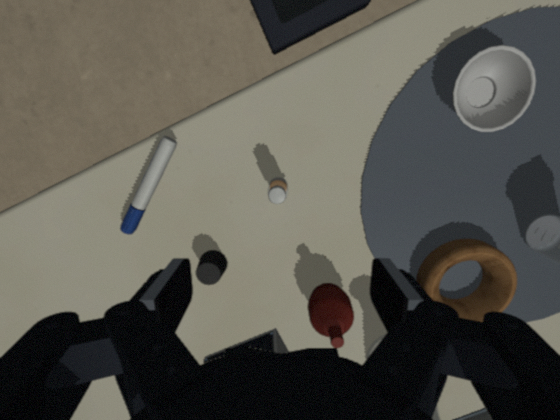

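The vial cap is at (278,194) with nothing near; the stopper is at (210,267).

```bash
python3 -m jog '[{"tx":0,"ty":-4.6,"tz":0,"ax":0,"ay":0,"az":0,"jaw":-1},{"tx":0,"ty":0,"tz":50,"ax":0,"ay":0,"az":0,"jaw":-1},{"tx":0,"ty":0,"tz":50,"ax":0,"ay":0,"az":0,"jaw":-0.5},{"tx":0,"ty":0,"tz":45,"ax":0,"ay":0,"az":0,"jaw":-0.2},{"tx":0,"ty":0,"tz":25,"ax":0,"ay":0,"az":0,"jaw":-0.2}]' 20 | grep -E "pos|force|width"
python3 - <<'E'
from h import *
s=sense();c=capture("wrist");W=cam_world(c,s);save(c,"w8");P,ok=cloud(c,W)
e=P[ok&(np.hypot(P[...,0]-454,P[...,1]+286)<16)&(P[...,2]>40)&(P[...,2]<56)]
if len(e): print(len(e),e.min(0).round(1),e.max(0).round(1),cv2.minEnclosingCircle(e[:,:2].astype(np.float32)))
E
python3 to.py 453.5 -286.5 10
```

```text
eef_pos: [452.4, -286.4, 31.8]
force: [0.6, -0.2, -0.0]
grip_width: 0.598
grip_force: 0.0
1264 [ 444.1 -296.1   40.1] [ 462.2 -278.2   50.6] ((453.41436767578125, -287.03009033203125), 9.307113647460938)
pos [ 451.5 -285.7   29.6] xdir deg 155.0 tilt 0.36 j6 -1.92 grip 0.602 0.0 F [-2.   1.3 -3.5] t 20.65
shift [-2.3  0.1 19.6] rows 1.0
```

View pics/w8.png

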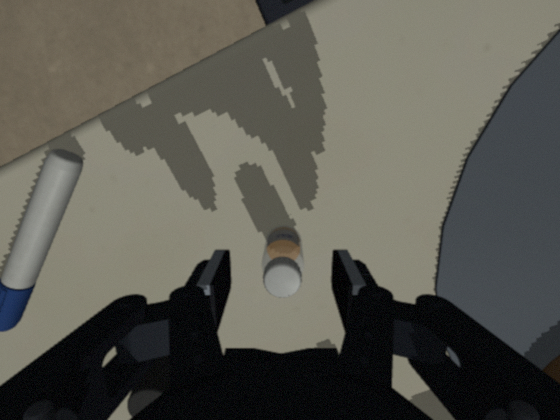

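The vial is centred between the fingers at (282,275). I descend and close.

```bash
python3 -m jog '[{"tx":-0.5,"ty":0,"tz":15,"ax":0,"ay":0,"az":0,"jaw":-0.2},{"tx":0,"ty":0,"tz":8,"ax":0,"ay":0,"az":0,"jaw":-0.2},{"tx":0,"ty":0,"tz":0,"ax":0,"ay":0,"az":0,"jaw":-0.2},{"tx":0,"ty":0,"tz":0,"ax":0,"ay":0,"az":0,"jaw":0},{"tx":0,"ty":0,"tz":0,"ax":0,"ay":0,"az":0,"jaw":0.2}]' 20 | grep -E "pos|force|width"
python3 -m jog '[{"tx":0,"ty":0,"tz":0,"ax":0,"ay":0,"az":0,"jaw":0.4},{"tx":0,"ty":0,"tz":0,"ax":0,"ay":0,"az":0,"jaw":0.6},{"tx":0,"ty":0,"tz":0,"ax":0,"ay":0,"az":0,"jaw":0.8},{"tx":0,"ty":0,"tz":0,"ax":0,"ay":0,"az":0,"jaw":1},{"tx":0,"ty":0,"tz":0,"ax":0,"ay":0,"az":0,"jaw":1}]' 20 | grep -E "pos|force|width"
python3 to.py 554.7 -90 80 159
```

```text
eef_pos: [453.6, -287.7, 11.6]
force: [-0.1, 0.1, 0.1]
grip_width: 0.401
grip_force: 0.0
eef_pos: [453.5, -287.6, 11.4]
force: [-1.7, 0.1, 5.0]
grip_width: 0.244
grip_force: 21.1
pos [ 453.5 -287.6   11.4] xdir deg 155.0 tilt 0.03 j6 -1.92 grip 0.244 21.1 F [-1.7  0.1  5. ] t 21.9
az -0.0702
shift [-23.7 220.7 -68.7] rows 4.0
```

```bash
python3 -m jog '[{"tx":0,"ty":0,"tz":-20,"ax":0,"ay":0,"az":0,"jaw":1},{"tx":0,"ty":0,"tz":-40,"ax":0,"ay":0,"az":0,"jaw":1},{"tx":0,"ty":0,"tz":-30,"ax":0,"ay":0,"az":-0.07,"jaw":1},{"tx":-2.7,"ty":24,"tz":0,"ax":0,"ay":0,"az":0,"jaw":1},{"tx":-5,"ty":45,"tz":0,"ax":0,"ay":0,"az":0,"jaw":1}]' | grep -E "pos|force|width"
python3 -m jog '[{"tx":-5,"ty":45,"tz":0,"ax":0,"ay":0,"az":0,"jaw":1},{"tx":-5,"ty":45,"tz":0,"ax":0,"ay":0,"az":0,"jaw":1},{"tx":-4,"ty":40,"tz":0,"ax":0,"ay":0,"az":0,"jaw":1},{"tx":-2,"ty":21.5,"tz":0,"ax":0,"ay":0,"az":0,"jaw":1},{"tx":0,"ty":0,"tz":0,"ax":0,"ay":0,"az":0,"jaw":1}]' | grep -E "pos|force|width"
python3 to.py 554.7 -90 16; python3 look.py w9 dish:3 cork_ring:3
python3 - <<'E'
from h import *
d=np.load("w9.npz");P,ok=d["P"],d["ok"]
for nm,s0,z0 in(("ring",(658,-129),18),("dish",(451,-51),18)):
    q=P[ok&(P[...,2]>z0)&(P[...,2]<40)&(np.hypot(P[...,0]-s0[0],P[...,1]-s0[1])<62)]
    print(nm,len(q),cv2.minEnclosingCircle(q[:,:2].astype(np.float32)) if len(q) else 0)
E
```

```text
eef_pos: [485.3, -226.0, 101.1]
force: [1.2, 0.2, -0.6]
grip_width: 0.243
grip_force: 20.5
eef_pos: [554.7, -89.0, 100.6]
force: [-0.1, -0.1, 0.5]
grip_width: 0.238
grip_force: 20.5
pos [554.7 -89.  100.6] xdir deg 159.1 tilt 0.05 j6 -1.57 grip 0.238 20.5 F [-0.1 -0.1  0.5] t 23.15
shift [-0.4 -1.  84.6] rows 2.0
dish [(0.61, array([279.,  67.]), array([452.9, -52.2]))]
cork_ring [(0.4, array([512., 211.]), array([623.8,  89. ])), (0.17, array([278.,  66.]), array([452.1, -52.6]))]
ring 15 ((629.8713989257812, -118.6285629272461), 19.169132232666016)
dish 6244 ((451.592041015625, -51.8157958984375), 39.59953689575195)
```

View pics/w9.png

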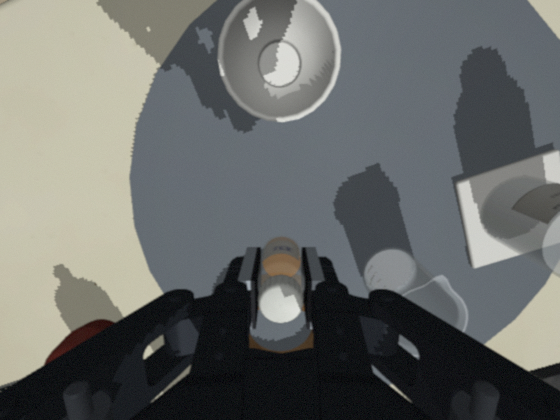

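The vial is held upright at (280,280), on the dish–ring line. I lower it.

```bash
python3 -m jog '[{"tx":-0.3,"ty":-0.9,"tz":25,"ax":0,"ay":0,"az":0,"jaw":1},{"tx":0,"ty":0,"tz":30,"ax":0,"ay":0,"az":0,"jaw":1},{"tx":0,"ty":0,"tz":20,"ax":0,"ay":0,"az":0,"jaw":1},{"tx":0,"ty":0,"tz":8,"ax":0,"ay":0,"az":0,"jaw":1},{"tx":0,"ty":0,"tz":0,"ax":0,"ay":0,"az":0,"jaw":1}]' | grep -E "pos|force"
python3 -m jog '[{"tx":0,"ty":0,"tz":2,"ax":0,"ay":0,"az":0,"jaw":1},{"tx":0,"ty":0,"tz":0,"ax":0,"ay":0,"az":0,"jaw":1},{"tx":0,"ty":0,"tz":0,"ax":0,"ay":0,"az":0,"jaw":1}]' | grep -E "pos|force"
python3 to.py 554.7 -90 14.4
```

```text
eef_pos: [554.4, -91.6, 18.2]
force: [0.5, -0.7, 0.6]
grip_force: 20.5
eef_pos: [554.8, -91.1, 16.5]
force: [-0.1, 0.2, 0.1]
grip_force: 20.5
pos [554.8 -91.1  16.5] xdir deg 159.0 tilt 0.04 j6 -1.58 grip 0.247 20.5 F [-0.1  0.2  0.1] t 24.3
shift [0.5 1.  2.1] rows 1.0
```

```bash
python3 -m jog '[{"tx":0.3,"ty":0.9,"tz":1.5,"ax":0,"ay":0,"az":0,"jaw":1},{"tx":0,"ty":0,"tz":0.5,"ax":0,"ay":0,"az":0,"jaw":1},{"tx":0,"ty":0,"tz":0,"ax":0,"ay":0,"az":0,"jaw":1},{"tx":0,"ty":0,"tz":0,"ax":0,"ay":0,"az":0,"jaw":1}]' | grep -E "pos|force"
python3 -m jog '[{"tx":0,"ty":0,"tz":0.5,"ax":0,"ay":0,"az":0,"jaw":1},{"tx":0,"ty":0,"tz":0,"ax":0,"ay":0,"az":0,"jaw":1},{"tx":0,"ty":0,"tz":0,"ax":0,"ay":0,"az":0,"jaw":1}]' | grep -E "pos|force"
```

```text
eef_pos: [554.7, -90.1, 14.4]
force: [-2.1, 1.7, 4.8]
grip_force: 21.1
eef_pos: [554.8, -90.1, 14.3]
force: [-3.8, 1.4, 10.3]
grip_force: 21.6
```

```bash
python3 -m jog '[{"tx":0,"ty":0,"tz":-0.4,"ax":0,"ay":0,"az":0,"jaw":0.5},{"tx":0,"ty":0,"tz":0,"ax":0,"ay":0,"az":0,"jaw":0.3},{"tx":0,"ty":0,"tz":0,"ax":0,"ay":0,"az":0,"jaw":0},{"tx":0,"ty":0,"tz":0,"ax":0,"ay":0,"az":0,"jaw":-0.1},{"tx":0,"ty":0,"tz":-15,"ax":0,"ay":0,"az":0,"jaw":-0.1}]' | grep -E "pos|force|width"
python3 -m jog '[{"tx":0,"ty":0,"tz":-30,"ax":0,"ay":0,"az":0,"jaw":-0.1},{"tx":0,"ty":0,"tz":-50,"ax":0,"ay":0,"az":0,"jaw":-0.1},{"tx":0,"ty":0,"tz":-50,"ax":0,"ay":0,"az":0,"jaw":-1},{"tx":0,"ty":0,"tz":-20,"ax":0,"ay":0,"az":0,"jaw":-1},{"tx":0,"ty":0,"tz":0,"ax":0,"ay":0,"az":0,"jaw":-1}]' | grep -E "pos|force|width"
python3 look.py w10
python3 - <<'E'
from h import *
d=np.load("w10.npz");P,ok=d["P"],d["ok"]
e=P[ok&(np.hypot(P[...,0]-554.7,P[...,1]+90)<20)&(P[...,2]>45)&(P[...,2]<60)]
print(len(e),e.min(0).round(1),e.max(0).round(1),cv2.minEnclosingCircle(e[:,:2].astype(np.float32)))
E
python3 to.py 508 -401.5 180
```

```text
eef_pos: [554.0, -89.9, 28.7]
force: [0.4, -1.1, 0.3]
grip_width: 0.551
grip_force: 0.0
eef_pos: [555.2, -90.3, 181.1]
force: [-0.3, -0.8, -0.5]
grip_width: 0.999
grip_force: 0.0
302 [ 544.9 -100.8   45.3] [562.8 -82.9  53.7] ((553.88525390625, -91.80979919433594), 9.062699317932129)
pos [554.6 -90.1 179.4] xdir deg 159.0 tilt 0.05 j6 -1.57 grip 1.001 0.0 F [-0.1 -0.1 -1.5] t 26.475
shift [ -68.2 -307.3   -0.5] rows 6.0
```

Vial stands at (554,-91.8), within 2 mm. On to the stopper.

```bash
python3 -m jog '[{"tx":-11.4,"ty":-51.2,"tz":0,"ax":0,"ay":0,"az":0,"jaw":-1},{"tx":-11.4,"ty":-51.2,"tz":0,"ax":0,"ay":0,"az":0,"jaw":-1},{"tx":-11.4,"ty":-51.2,"tz":0,"ax":0,"ay":0,"az":0,"jaw":-1},{"tx":-11.4,"ty":-51.2,"tz":0,"ax":0,"ay":0,"az":0,"jaw":-1},{"tx":-11.4,"ty":-51.2,"tz":0,"ax":0,"ay":0,"az":0,"jaw":-1}]' | grep -E "pos|force"
python3 -m jog '[{"tx":-11.4,"ty":-51.2,"tz":0,"ax":0,"ay":0,"az":0,"jaw":-1},{"tx":0,"ty":0,"tz":0,"ax":0,"ay":0,"az":0,"jaw":-1},{"tx":0,"ty":0,"tz":50,"ax":0,"ay":0,"az":0,"jaw":-0.6},{"tx":0,"ty":0,"tz":50,"ax":0,"ay":0,"az":0,"jaw":-0.6},{"tx":0,"ty":0,"tz":0,"ax":0,"ay":0,"az":0,"jaw":-0.6}]' | grep -E "pos|force|width"
python3 look.py w11
python3 - <<'E'
from h import *
d=np.load("w11.npz");P,ok=d["P"],d["ok"]
e=P[ok&(np.hypot(P[...,0]-508,P[...,1]+401.5)<30)&(P[...,2]>25)&(P[...,2]<36)]
print(len(e),e.min(0).round(1),e.max(0).round(1),cv2.minEnclosingCircle(e[:,:2].astype(np.float32)))
E
python3 to.py 508 -401.5 5
```

```text
eef_pos: [515.1, -350.9, 177.5]
force: [0.1, -0.3, -0.0]
grip_force: 0.0
eef_pos: [506.9, -398.8, 74.8]
force: [-0.0, -0.2, 0.5]
grip_width: 0.805
grip_force: 0.0
1533 [ 493.3 -416.7   25.1] [ 523.2 -386.8   31.3] ((508.1020812988281, -401.6148986816406), 15.296066284179688)
pos [ 508.1 -400.3   78.3] xdir deg 159.0 tilt 0.18 j6 -2.05 grip 0.803 0.0 F [-0.4 -1.   0.6] t 27.775
shift [-0.5 -1.3 73.3] rows 2.0
```

View pics/w11.png

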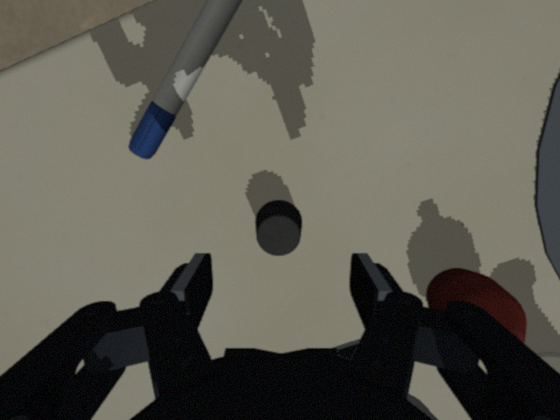

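Stopper is centred between the fingers at (278,228).

```bash
python3 -m jog '[{"tx":-0.2,"ty":-1.2,"tz":40,"ax":0,"ay":0,"az":0,"jaw":-0.6},{"tx":0,"ty":0,"tz":25,"ax":0,"ay":0,"az":0,"jaw":-0.6},{"tx":0,"ty":0,"tz":8,"ax":0,"ay":0,"az":0,"jaw":-0.5},{"tx":0,"ty":0,"tz":0,"ax":0,"ay":0,"az":0,"jaw":-0.4},{"tx":0,"ty":0,"tz":0,"ax":0,"ay":0,"az":0,"jaw":-0.3}]' 25 | grep -E "pos|force|width"
python3 to.py 508 -401.6 3
```

```text
eef_pos: [508.8, -403.3, 7.9]
force: [0.3, -0.1, 0.3]
grip_width: 0.647
grip_force: 0.0
pos [ 508.8 -403.3    7.9] xdir deg 159.0 tilt 0.16 j6 -2.05 grip 0.647 0.0 F [ 0.3 -0.1  0.3] t 28.4
shift [1.3 1.3 4.9] rows 1.0
```

```bash
python3 -m jog '[{"tx":0.6,"ty":1,"tz":4.5,"ax":0,"ay":0,"az":0,"jaw":-0.2},{"tx":0,"ty":0,"tz":0,"ax":0,"ay":0,"az":0,"jaw":0},{"tx":0,"ty":0,"tz":0,"ax":0,"ay":0,"az":0,"jaw":0.1},{"tx":0,"ty":0,"tz":0,"ax":0,"ay":0,"az":0,"jaw":0.3},{"tx":0,"ty":0,"tz":0,"ax":0,"ay":0,"az":0,"jaw":0.6}]' 25 | grep -E "pos|force|width"
python3 -m jog '[{"tx":0,"ty":0,"tz":0,"ax":0,"ay":0,"az":0,"jaw":0.8},{"tx":0,"ty":0,"tz":0,"ax":0,"ay":0,"az":0,"jaw":1},{"tx":0,"ty":0,"tz":0,"ax":0,"ay":0,"az":0,"jaw":1}]' 25 | grep -E "pos|force|width"
python3 to.py 538 18.5 100
```

```text
eef_pos: [507.9, -401.6, 1.8]
force: [-1.3, 0.7, 2.9]
grip_width: 0.384
grip_force: 24.9
eef_pos: [507.9, -401.6, 1.8]
force: [-2.3, 0.2, 4.6]
grip_width: 0.385
grip_force: 25.2
pos [ 507.9 -401.6    1.8] xdir deg 159.0 tilt 0.02 j6 -2.05 grip 0.385 25.2 F [-2.3  0.2  4.6] t 29.4
shift [122.6 402.9 -98.4] rows 7.0
```

```bash
python3 -m jog '[{"tx":0,"ty":0,"tz":-15,"ax":0,"ay":0,"az":0,"jaw":1},{"tx":0,"ty":0,"tz":-40,"ax":0,"ay":0,"az":0,"jaw":1},{"tx":0,"ty":0,"tz":-50,"ax":0,"ay":0,"az":0,"jaw":1},{"tx":0,"ty":0,"tz":-25,"ax":0,"ay":0,"az":0,"jaw":1},{"tx":7.6,"ty":24.9,"tz":0,"ax":0,"ay":0,"az":0,"jaw":1}]' | grep -E "pos|force|width"
python3 -m jog '[{"tx":15,"ty":50,"tz":0,"ax":0,"ay":0,"az":0,"jaw":1},{"tx":15,"ty":50,"tz":0,"ax":0,"ay":0,"az":0,"jaw":1},{"tx":16,"ty":50,"tz":0,"ax":0,"ay":0,"az":0,"jaw":1},{"tx":15,"ty":50,"tz":0,"ax":0,"ay":0,"az":0,"jaw":1},{"tx":15,"ty":50,"tz":0,"ax":0,"ay":0,"az":0,"jaw":1}]' | grep -E "pos|force|width"
python3 -m jog '[{"tx":16,"ty":50,"tz":0,"ax":0,"ay":0,"az":0,"jaw":1},{"tx":15,"ty":50,"tz":0,"ax":0,"ay":0,"az":0,"jaw":1},{"tx":8,"ty":28,"tz":0,"ax":0,"ay":0,"az":0,"jaw":1},{"tx":0,"ty":0,"tz":0,"ax":0,"ay":0,"az":0,"jaw":1},{"tx":0,"ty":0,"tz":0,"ax":0,"ay":0,"az":0,"jaw":1}]' | grep -E "pos|force|width"
python3 to.py 538 18.5 4.8
```

```text
eef_pos: [510.1, -377.0, 134.4]
force: [0.1, 0.7, -0.6]
grip_width: 0.381
grip_force: 24.9
eef_pos: [528.4, -113.2, 132.2]
force: [1.4, -0.2, -0.6]
grip_width: 0.377
grip_force: 24.9
eef_pos: [537.9, 18.0, 131.8]
force: [-0.9, 0.1, -0.2]
grip_width: 0.384
grip_force: 24.9
pos [537.9  18.  131.8] xdir deg 159.0 tilt 0.03 j6 -1.39 grip 0.384 24.9 F [-0.9  0.1 -0.2] t 31.275
shift [  0.2   0.5 127. ] rows 3.0
```

```bash
python3 -m jog '[{"tx":0,"ty":0.4,"tz":30,"ax":0,"ay":0,"az":0,"jaw":1},{"tx":0,"ty":0,"tz":45,"ax":0,"ay":0,"az":0,"jaw":1},{"tx":0,"ty":0,"tz":30,"ax":0,"ay":0,"az":0,"jaw":1},{"tx":0,"ty":0,"tz":14,"ax":0,"ay":0,"az":0,"jaw":1},{"tx":0,"ty":0,"tz":3,"ax":0,"ay":0,"az":0,"jaw":1}]' | grep -E "pos|force"
python3 -m jog '[{"tx":0,"ty":0,"tz":0,"ax":0,"ay":0,"az":0,"jaw":1},{"tx":0,"ty":0,"tz":0,"ax":0,"ay":0,"az":0,"jaw":1},{"tx":0,"ty":0,"tz":0,"ax":0,"ay":0,"az":0,"jaw":1}]' | grep -E "pos|force"
python3 to.py 538 18.5 4.8
```

```text
eef_pos: [538.1, 18.3, 9.5]
force: [-0.5, 0.7, 0.7]
grip_force: 24.9
eef_pos: [538.3, 18.9, 10.1]
force: [-1.0, -0.1, -0.2]
grip_force: 24.9
pos [538.3  18.9  10.1] xdir deg 159.0 tilt 0.06 j6 -1.39 grip 0.378 24.9 F [-1.  -0.1 -0.2] t 32.275
shift [ 0.2 -0.5  5.3] rows 1.0
```

```bash
python3 -m jog '[{"tx":0,"ty":-0.4,"tz":3,"ax":0,"ay":0,"az":0,"jaw":1},{"tx":0,"ty":0,"tz":1.7,"ax":0,"ay":0,"az":0,"jaw":1},{"tx":0,"ty":0,"tz":0,"ax":0,"ay":0,"az":0,"jaw":1},{"tx":0,"ty":0,"tz":0,"ax":0,"ay":0,"az":0,"jaw":1}]' | grep -E "pos|force"
python3 -m jog '[{"tx":0,"ty":0,"tz":0.7,"ax":0,"ay":0,"az":0,"jaw":1},{"tx":0,"ty":0,"tz":0,"ax":0,"ay":0,"az":0,"jaw":1},{"tx":0,"ty":0,"tz":0,"ax":0,"ay":0,"az":0,"jaw":1}]' | grep -E "pos|force"
```

```text
eef_pos: [537.8, 18.6, 4.8]
force: [-2.2, -0.6, 1.7]
grip_force: 25.2
eef_pos: [537.9, 18.6, 4.7]
force: [-3.8, -0.6, 8.3]
grip_force: 26.1
```

```bash
python3 -m jog '[{"tx":0,"ty":0,"tz":-0.3,"ax":0,"ay":0,"az":0,"jaw":0.1},{"tx":0,"ty":0,"tz":0,"ax":0,"ay":0,"az":0,"jaw":-0.1},{"tx":0,"ty":0,"tz":0,"ax":0,"ay":0,"az":0,"jaw":-0.4},{"tx":0,"ty":0,"tz":0,"ax":0,"ay":0,"az":0,"jaw":-0.4},{"tx":0,"ty":0,"tz":-15,"ax":0,"ay":0,"az":0,"jaw":-0.4}]' | grep -E "pos|force|width"
python3 -m jog '[{"tx":0,"ty":0,"tz":-30,"ax":0,"ay":0,"az":0,"jaw":-0.4},{"tx":0,"ty":0,"tz":-50,"ax":0,"ay":0,"az":0,"jaw":-0.4},{"tx":0,"ty":0,"tz":-50,"ax":0,"ay":0,"az":0,"jaw":-0.4},{"tx":0,"ty":0,"tz":-50,"ax":0,"ay":0,"az":0,"jaw":-0.4},{"tx":0,"ty":0,"tz":-50,"ax":0,"ay":0,"az":0,"jaw":-0.4}]' | grep -E "pos|force|width"
python3 -m jog '[{"tx":40,"ty":0,"tz":0,"ax":0,"ay":0,"az":0,"jaw":-1},{"tx":40,"ty":0,"tz":0,"ax":0,"ay":0,"az":0,"jaw":-1},{"tx":0,"ty":0,"tz":0,"ax":0,"ay":0,"az":0,"jaw":-1},{"tx":0,"ty":0,"tz":0,"ax":0,"ay":0,"az":0,"jaw":-1}]' | grep -E "pos|force|width"
python3 look.py w12
python3 - <<'E'
from h import *
d=np.load("w12.npz");P,ok=d["P"],d["ok"]
for n,s,r,a,b in(("bottle",(624,87.5),20,125,140),("beaker",(640,-21),40,70,80),("vial",(554,-91),20,45,60),("stopper",(538,18.5),28,27,40),("dish",(452,-51),60,18,40),("ring",(657,-129),62,18,40)):
  e=P[ok&(np.hypot(P[...,0]-s[0],P[...,1]-s[1])<r)&(P[...,2]>a)&(P[...,2]<b)]
  if len(e): print(n,len(e),e.max(0).round(1)[2],cv2.minEnclosingCircle(e[:,:2].astype(np.float32)))
E
```

```text
eef_pos: [537.3, 18.7, 19.2]
force: [-0.8, 0.0, -0.0]
grip_width: 0.704
grip_force: 0.0
eef_pos: [537.5, 18.7, 252.3]
force: [0.9, 0.5, 0.1]
grip_width: 0.701
grip_force: 0.0
eef_pos: [463.6, 47.1, 250.2]
force: [0.7, -0.2, 0.0]
grip_width: 1.003
grip_force: 0.0
bottle 626 134.1 ((623.4436645507812, 86.38346099853516), 16.239639282226562)
beaker 298 75.8 ((635.4894409179688, -19.413347244262695), 30.216764450073242)
vial 167 53.9 ((553.3333740234375, -91.43860626220703), 9.208527565002441)
stopper 414 34.0 ((537.6083984375, 17.732614517211914), 15.227241516113281)
dish 1533 32.2 ((451.8551940917969, -51.61581039428711), 39.83863067626953)
ring 1505 33.2 ((649.5220947265625, -125.13966369628906), 53.83946990966797)
```

View pics/w12.png

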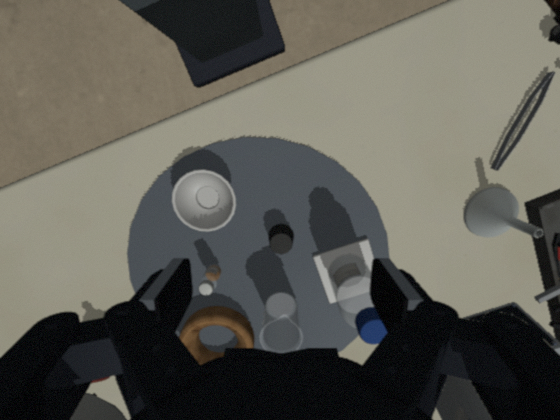

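All four stand upright within about 2 mm of their marks: stopper (280,238), vial (206,285), beaker (280,315) and bottle (360,300). The funnel at (490,212) is untouched, and the arm is clear of everything, so I hand in.

```bash
python3 -c "
from rig import finish_job
print(finish_job())"
```

```text
the job is handed in; nothing more can be done
None
```

The job is handed in at about 35 s of the allowed 109 s: by the last wrist picture the bottle, beaker, vial and stopper each stand upright within about 2 mm of their target spots, and the arm never came near the funnel or the pipette bulb.

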